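Square up a laminated handwheel blank and hold its splined hub home

ROBOT

A 7-joint arm with a two-finger parallel gripper is mounted at the origin on a cart in front of the work surface, level with it; the furniture and walls round the work are solid. World frame = base frame: x ahead of the robot, y to its left, z up, the work surface at z = 0. Lengths are in m, angles in rad, forces in N, time in s.
With the tool pointing down it reaches from about 0.425 to 0.925 m from the base axis. Payload 6.8 kg.
Tool frame: the origin (TCP) lies on the front face of the gripper's body, between the roots of the fingers; the fingertips stand 73 mm ahead of it and the grasp point (between the pads) lies 54 mm ahead of it (env.nose_length is the distance from the TCP to the fingertips, in m); z points along the fingers, y is the line along which they close (so a half turn about z gives the same grasp; the last joint's range is limited). The gripper opens to 85 mm and grips with 20 to 120 N. Pads are 22 mm wide; open, the fingers measure 114 mm over their backs; the gripper's body (76 mm by 85 mm) begins 54 mm behind the grasp point. The pads swing forward as they close: fully open they stand 13 mm farther back than shut.
Start: joints at [1.183, 0.477, 0.022, 1.555, -0.011, 1.109, -0.083], TCP at [0.186, -0.649, 0.304] pointing down, gripper open.
Joint ranges: [-2.96, 2.96], [-0.34, 2.1], [-1.41, 1.46], [0.24, 2.44], [-1.37, 4.51], [0.17, 1.92], [-2.96, 2.96]. Speed limits (rad/s): [2.39, 2.39, 3.14, 3.14, 3.14, 3.14, 3.14].

INTERFACE

Orientations are given as a unit quaternion [w, x, y, z].
In Python, from cell import env, kin, camera, calibration, job gives the robot as it stands. The module is installed in compiled form; this text tells all that it offers. Calls block until the motion is done:
- env.reach(position, orientation): joint-space move of the TCP to a pose.
- env.movel(position, velocity=0.15, rot=None, stop_force=None): straight line of the TCP; rot=None keeps the orientation; velocity is the mean speed in m/s. With stop_force (N) it stops when the force on the tool has changed by that much, and returns True; else False.
- env.goto_joints(angles): joint-space move.
- env.grip(opening, f_grip=None): finger opening in m; f_grip is the grip in N (None keeps the last); returns when the fingers have stopped.
- env.dwell(seconds).
- kin.inverse_kinematics(position, orientation): joint angles nearest the present ones, or None.
- env.get_state(): the state.
- camera(name): name is "scene" or "side" or "wrist"; returns (picture, depth): 420x560x3 uint8, blue, green, red; 420x560 float32, m along the optical axis (not along the pixel's ray), 0 where there is no reading.
- calibration(name): a dict with "fx", "fy", "cx", "cy" (pixels), "rvec" (rotation vector, rad) and "tvec" (3), from world to camera coordinates, as OpenCV has them. Camera axes: x right, y down, z forward; pixel columns grow to the right and rows downward; lengths in m; the calibration is good to about 2 mm. A picture is of the moment at which its call begins: read the wrist's pose just before it. calibration takes no time and is no camera call; for the wrist camera it gives the pose at the moment of the call.
A pose or a line that the arm cannot do raises env.PlanningError and nothing moves.
- job.job_done(): hands the job in; it is judged then, once.
The state is a dict: "time": time; "qpos": joint angles; "joint_velocities": joint speeds; "joint_torque": joint torques, N m; "tcp_pos": TCP position; "orientation": TCP orientation; "force": force on the tool from outside, world axes, zero at the start; "torque": the same for the moment, N m; "opening": finger opening in m; "gripper_force": force on a finger pad.
Only numpy, scipy, OpenCV 4.12 (cv2) and the standard library are available. Lean on these libraries where they do the work, as an engineer would, in place of code of your own. Each camera call takes 0.05 s, during which the arm holds its last target. There are 200 camera calls.

TASK

We are dry-fitting the blank for a plywood handwheel: tap the three loose plywood plates in the jig up against both of its dark fences until their edges are flush and the splined bores line up. Then pick up the steel hub by its stem, turn it until its six splines match the slots, slide it down through all three plates until its flange sits on the top plate, and keep it pressed there against the jig's ejector spring, because I am about to put a clamp on: finish while still gripping the stem and pressing. Leave the glue bottle, screwdriver and brush where they are.

Things in the scene. Friction and masses are not known exactly. Their poses are not given: they have to be found in the camera images.
- jig: plywood jig screwed to the bench; origin on the bench under the middle of its bore, axes along its edges, z up. Base 36 mm high, from -40 to +70 mm in x and -70 to +40 mm in y, so the plates overhang its open -x and +y sides. On it two dark wooden fences, 22 mm wide, 16 mm high (tops 52 mm above the bench), along the +x and -y sides, inner faces at x = +45 and y = -45 mm
- jig_bore (a point): centre of the base's top face, 36 mm above the bench, on the jig's z axis, over a round well 55 mm wide that holds the ejector. When the plates are flush with both fences, their bores are centred here and their axes are the jig's axes
- plate_bottom: lowest of three loose plywood plates, 90 x 90 x 6 mm, 50 g, on the jig base; origin at the centre of its underside, axes along its edges. Central through bore with six slots: 33 mm wide over the teeth, 47 mm across slots, slots 10.5 mm wide, one along +x and one every 60 degrees. It starts 6 to 16 mm short of each fence and up to 0.1 rad askew
- plate_middle: second plate, same size and bore, lying loose on the bottom plate and likewise out of line; origin at the centre of its underside
- plate_top: uppermost plate, same size and bore, with a scribed circle, loose on the middle plate and likewise out of line; origin at the centre of its underside; its upper face is 54 mm above the bench
- hub: steel hub, about 250 g, 78 mm tall, standing on its splined end; origin at the centre of its lower end, z up. Upwards: 27 mm shank with six splines 7 mm wide, 44 mm over the splines, core 30 mm, one spline along +x and one every 60 degrees, lower 4 mm chamfered; hexagonal flange 6 mm thick, 54 mm across flats, corners over the splines; stem from 33 to 78 mm
- hub_stem (a point): point on the hub's axis in its stem, 58 mm above the hub's origin: the place to grip. The stem is 26 mm in diameter with two flats 20 mm apart facing the hub's +y and -y. Fully home in the jig the hub's origin is 27 mm and this point 85 mm above the bench; it fits at any multiple of 60 degrees, with 1.5 mm clearance all round
- ejector (a joint): round sprung brass ejector, 38 mm wide, in the well: 0 = up, its face 0.5 mm below the top of the base; grows as it is pressed down, in m; about 2 N to start, 10 N at 0.0085 where the hub is fully home. It lifts the hub about 8 mm again if the hub is let go
- glue_bottle: white glue bottle with red cap, 53 mm diameter, 168 mm tall, standing; origin at the centre of its foot; a bystander
- driver_yellow: screwdriver with yellow handle, 31 x 212 x 24 mm, lying; origin at the centre of its underside; a bystander
- dust_brush: bench brush with wooden handle and black bristles, 160 x 44 x 14 mm, lying; origin at the centre of its underside; a bystander

How it is judged:
By the outcome, as a careful person would: the job done as asked, in the order asked, and still so for the second after the job is handed in, while the arm keeps its last pose, push and grip.
It also fails if it takes over 72 s, if anything falls off the work surface, if the arm or the gripper's body presses on something with over 40 N, if the wrist force passes 120 N, or if a joint passes its speed limit or range.

## Working session

There is one attempt and no reset: what is moved stays moved. The work goes in short steps, each a Python script; the robot and the scene stay as the last script left them, time stands still between calls to the robot, and variables do not carry over. Pictures are saved under pics/ and viewed, at most 13 in all, crops included, and the job is handed in when it is done.

```bash
mkdir -p pics; cat > h.py <<'E'
import numpy as np, cv2
from cell import env, kin, camera, calibration, job
def snap(n,f):
    c=calibration(n); p,d=camera(n); cv2.imwrite(f'pics/{f}.png',p); np.savez(f'pics/{f}.npz',p=p,d=d,**{k:np.array(v) for k,v in c.items()}); return p,d,c
def pts(f):
    z=np.load(f'pics/{f}.npz'); d=z['d']; v,u=np.indices(d.shape)
    P=np.stack([(u-z['cx'])/z['fx']*d,(v-z['cy'])/z['fy']*d,d],-1)
    R=cv2.Rodrigues(z['rvec'])[0]; return (P-z['tvec'].ravel())@R, d>0, z['p']
def onplane(f,uv,h):
    z=np.load(f'pics/{f}.npz'); R=cv2.Rodrigues(z['rvec'])[0]; uv=np.atleast_2d(uv).astype(float)
    r=np.c_[(uv[:,0]-z['cx'])/z['fx'],(uv[:,1]-z['cy'])/z['fy'],np.ones(len(uv))]@R
    o=-R.T@z['tvec'].ravel(); return o+r*((h-o[2])/r[:,2])[:,None]
def quat(yaw): # tool down, tool y at angle yaw
    # R=[x,y,z] with z=-Z, y=(cos,sin,0), x=y×z
    from scipy.spatial.transform import Rotation as Ro
    y=np.array([np.cos(yaw),np.sin(yaw),0]);zz=np.array([0,0,-1.]);x=np.cross(y,zz)
    q=Ro.from_matrix(np.c_[x,y,zz]).as_quat(); return [q[3],q[0],q[1],q[2]]
def st():
    s=env.get_state(); print('t',round(s['time'],2),'tcp',np.round(s['tcp_pos'],4),'F',np.round(s['force'],1),'T',np.round(s['torque'],2),'op',round(s['opening'],4),'gf',s['gripper_force']); return s
E
python3 - <<'E'
from h import *
a=snap('scene','s0')[0]; b=snap('side','d0')[0]; snap('wrist','w0')
cv2.imwrite('pics/both.png',cv2.resize(np.hstack([a,b]),(800,300)))
for n in('scene','side'):
    c=calibration(n);R=cv2.Rodrigues(np.array(c['rvec']))[0];print(n,-R.T@np.array(c['tvec']).ravel(),R[2])
s=st();print(s['orientation'],quat(0))
E
```

```text
scene [-0.19081338 -0.76262623  0.91329965] [ 0.53167139  0.60255211 -0.5951945 ]
side [ 0.35512347 -0.818636    0.77099964] [ 0.19391735  0.7744545  -0.60217629]
t 0.15 tcp [ 0.1863 -0.6484  0.3031] F [-0.1 -0.2  0.6] T [-0.02  0.04 -0.03] op 0.0857 gf 0.0
[-6.92317436e-04  9.90228059e-01  1.39455695e-01 -1.47302123e-04] [np.float64(0.0), np.float64(0.7071067811865475), np.float64(0.7071067811865475), np.float64(0.0)]
```

View pics/s0.png

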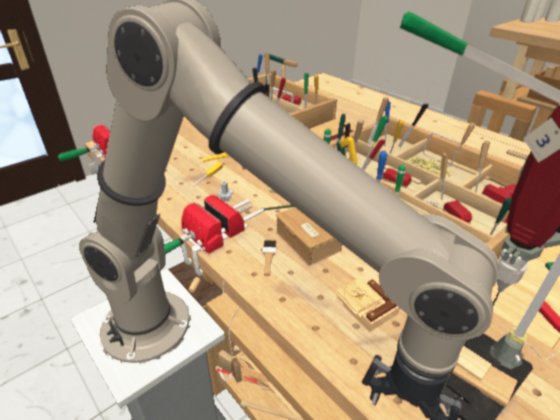

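View pics/d0.png

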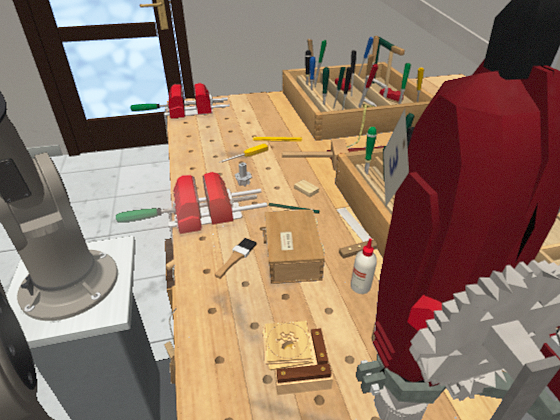

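The side view shows the jig at about (297,350), the hub at (242,172), the brush at (237,258), the screwdriver at (250,153) and the bottle at (364,268). There is also a wooden box at (295,248) and red vises at (200,200).

```bash
python3 - <<'E'
from h import *
P,ok,im=pts('d0')
for n,(u,v) in dict(plates=(290,342),fx=(321,355),fy=(303,375),stem=(242,165),flange=(243,182),bottle=(364,272),cap=(367,243),box=(295,225),vise=(218,185),vscrew=(245,193),brush=(240,255),driver=(250,153),block=(306,188),stick=(295,208)).items(): print(n,np.round(P[v,u],3))
# hub cluster
reg=P[150:195,225:260].reshape(-1,3); 
for lo,hi in((.027,.034),(.05,.085)):
    q=reg[(reg[:,2]>lo)&(reg[:,2]<hi)]; print(lo,len(q),np.round(q.min(0),3),np.round(q.max(0),3),np.round(q.mean(0),3))
a=cv2.resize(im[310:400,250:345],None,fx=4,fy=4,interpolation=cv2.INTER_CUBIC)
b=cv2.resize(im[140:215,220:290],(400,360),interpolation=cv2.INTER_CUBIC)
cv2.imwrite('pics/c0.png',np.hstack([a,b]))
E
```

```text
plates [ 0.497 -0.324  0.027]
fx [ 0.545 -0.385  0.052]
fy [ 0.498 -0.416  0.05 ]
stem [0.508 0.349 0.075]
flange [0.506 0.338 0.014]
bottle [ 0.705 -0.218  0.082]
cap [ 0.792 -0.058  0.016]
box [ 0.594 -0.009  0.081]
vise [0.413 0.206 0.102]
vscrew [0.498 0.244 0.033]
brush [ 0.438 -0.016  0.012]
driver [0.566 0.53  0.016]
block [0.703 0.243 0.019]
stick [0.642 0.16  0.007]
0.027 144 [0.457 0.24  0.027] [0.55  0.528 0.034] [0.509 0.308 0.032]
0.05 112 [0.431 0.192 0.05 ] [0.522 0.362 0.085] [0.486 0.305 0.067]
```

View pics/c0.png

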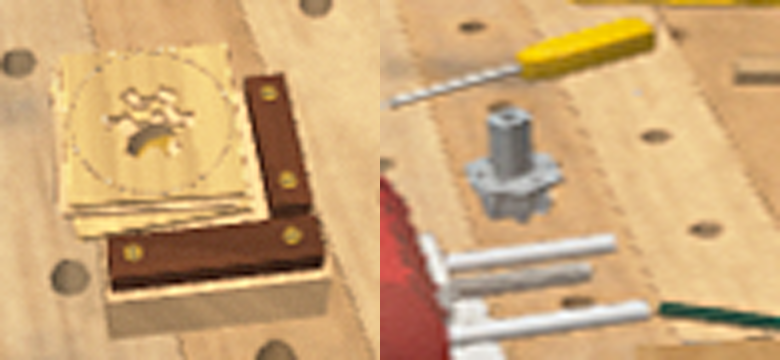

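The crop shows three skewed plates with the bore and scribed circle. Dark fences stand to the right (+x) and near (-y) sides. The hub stands free near the vise rods. I'm moving the wrist camera over the jig.

```bash
python3 - <<'E'
from h import *
c=calibration('wrist');R=cv2.Rodrigues(np.array(c['rvec']))[0];s=env.get_state()
from scipy.spatial.transform import Rotation as Ro
q=np.array(s['orientation']);Rt=Ro.from_quat(q[[1,2,3,0]]).as_matrix()
cam=-R.T@np.array(c['tvec']).ravel();print('cam in tool',Rt.T@(cam-s['tcp_pos']),'axis in tool',Rt.T@R[2])
# tool y along jig y
for yaw in(np.pi/2,-np.pi/2):
    print(kin.inverse_kinematics([.45,-.36,.3],quat(yaw)))
E
```

```text
cam in tool [ 0.0810052   0.00045272 -0.07029365] axis in tool [-3.14207515e-01 -8.94142904e-04  9.49353905e-01]
[ 1.08515222  0.39515842 -0.66332502  1.76617087  0.27302445  1.07386879
  1.89841225]
[ 0.60552289  0.32077107 -0.04858584  1.79886344  0.01794549  1.02238292
 -1.02074097]
```

```bash
python3 - <<'E'
from h import *
env.reach([.50,-.36,.25],quat(-np.pi/2)); env.dwell(.2); a=snap('wrist','w1')[0]
env.movel([.50,-.40,.25],velocity=.2); env.dwell(.2); snap('wrist','w2')
st(); cv2.imwrite('pics/w1b.png',cv2.resize(a,(800,600),interpolation=cv2.INTER_CUBIC))
P,ok,im=pts('w1'); print(np.round(P[::70,::80],3)[...,2])
E
```

```text
t 2.58 tcp [ 0.5003 -0.3991  0.25  ] F [-0.7 -0.1  0.1] T [ 0.01 -0.02  0.03] op 0.0856 gf 0.0
[[-0.     0.001  0.     0.001 -0.     0.    -0.   ]
 [ 0.035 -0.     0.     0.    -0.    -0.002  0.017]
 [ 0.04  -0.     0.001  0.051  0.052  0.002  0.015]
 [ 0.    -0.001  0.001  0.037  0.035  0.001  0.016]
 [ 0.     0.     0.198  0.    -0.001  0.198 -0.001]
 [ 0.001  0.     0.222  0.    -0.     0.217  0.235]]
```

View pics/w1b.png

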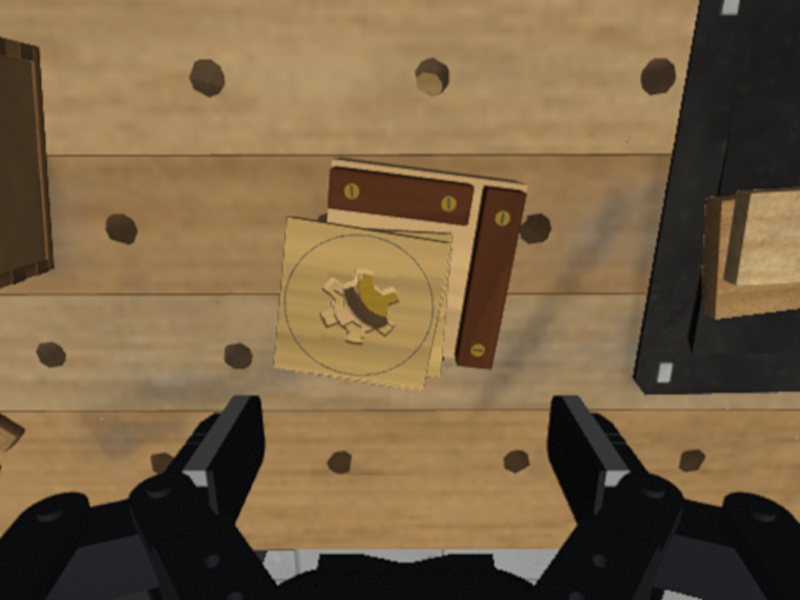

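Wrist view w1 (800x600): the +x fence runs (330,168)–(472,222) and the -y fence (460,368)–(525,190). The plates are centred at about (360,303).

```bash
cat >> h.py <<'E'
def rects(f,lo,hi,dark,box,amin=300):
    P,ok,im=pts(f); g=im[...,2].astype(int)
    m=ok&(P[...,2]>lo)&(P[...,2]<hi)&(P[...,0]>box[0])&(P[...,0]<box[1])&(P[...,1]>box[2])&(P[...,1]<box[3])
    if dark is not None: m&=(g<140) if dark else (g>150)
    n,l,s,_=cv2.connectedComponentsWithStats(m.astype(np.uint8),connectivity=4)
    for i in range(1,n):
        if s[i,4]>amin:
            q=P[l==i]; (c,wh,a)=cv2.minAreaRect((q[:,:2]*1000).astype(np.float32)); print(f,s[i,4],'c',np.round(c,1),'wh',np.round(wh,1),'a',round(a,2),'z',round(np.median(q[:,2]),4))
E
python3 - <<'E'
from h import *
B=(.4,.62,-.48,-.26)
for f in('w1','w2'):
    print('fence');rects(f,.046,.058,True,B); print('plate');rects(f,.046,.058,False,B)
    P,ok,im=pts(f); print(np.round([P[int(215/1.43),int(460/1.43)],P[int(300/1.43),int(480/1.43)],P[int(300/1.43),int(320/1.43)]],4))
    # fence corners by pixel in w1 on plane 52mm
uv=np.array([[330,168],[472,184],[467,222],[329,207],[485,188],[525,192],[492,368],[457,363]])/1.42857
print(np.round(onplane('w1',uv,.052)*1000,1))
E
```

```text
fence
w1 2882 c [ 550.8 -358.2] wh [77.  22.2] a 82.65 z 0.0521
w1 3486 c [ 502.4 -408.3] wh [ 22.4 105.4] a 82.49 z 0.0521
plate
w1 9549 c [ 486.5 -334.7] wh [91.8 94.9] a 80.17 z 0.0542
[[ 0.541  -0.3901  0.0518]
 [ 0.4936 -0.4028  0.0532]
 [ 0.4939 -0.312   0.0536]]
fence
w2 2875 c [ 550.8 -358.1] wh [77.1 22.4] a 82.66 z 0.0521
w2 3362 c [ 502.4 -408.3] wh [ 22.1 105.5] a 82.58 z 0.0522
plate
w2 9976 c [ 487.  -334.1] wh [92.4 95.4] a 79.56 z 0.0542
[[ 5.344e-01 -4.333e-01 -7.000e-04]
 [ 4.773e-01 -4.488e-01 -4.000e-04]
 [ 4.891e-01 -3.466e-01  3.620e-02]]
[[ 565.4 -321.9   52. ]
 [ 557.  -396.7   52. ]
 [ 536.9 -394.8   52. ]
 [ 545.1 -320.3   52. ]
 [ 554.9 -403.7   52. ]
 [ 552.8 -425.    52. ]
 [ 449.5 -412.9   52. ]
 [ 452.9 -391.9   52. ]]
```

```bash
cat >> h.py <<'E'
JY=-0.1295; O=np.array([.4953,-.3509])
ex=np.array([np.cos(JY),np.sin(JY)]); ey=np.array([-ex[1],ex[0]])
def J(x,y,z): return np.r_[O+ex*x/1000+ey*y/1000,z]
def toJ(p): d=np.array(p)[:2]-O; return np.round([d@ex*1000,d@ey*1000],2)
E
python3 - <<'E'
from h import *
for p,y in((J(-92,6,.14),-np.pi/2+JY),(J(-6,92,.14),np.pi+JY),(J(-6,92,.14),JY)):print(np.round(kin.inverse_kinematics(p,quat(y)),2))
env.grip(.05)
env.reach(J(-92,6,.16),quat(-np.pi/2+JY))
env.movel(J(-92,6,.097),velocity=.1); st()
print(env.movel(J(-46,6,.097),velocity=.03,stop_force=8)); s=st(); print(toJ(s['tcp_pos']))
env.movel(J(-70,6,.097),velocity=.1); env.movel(J(-110,0,.25),velocity=.2); env.dwell(.2)
a=snap('wrist','w3')[0]; st()
cv2.imwrite('pics/w3c.png',a)
E
```

```text
[ 0.59  0.46 -0.03  2.04  0.02  0.64 -1.15]
[ 0.14  0.52  0.29  1.97 -0.23  0.68 -2.7 ]
[ 0.65  0.53 -0.36  1.93  0.28  0.72 -0.01]
t 4.45 tcp [ 0.4053 -0.3334  0.0974] F [0.3 0.  0.9] T [-0.03  0.01  0.03] op 0.0498 gf 0.0
True
t 5.49 tcp [ 0.436  -0.3366  0.0963] F [ 0.  -0.1 -0.4] T [-0.    0.    0.01] op 0.0497 gf 0.0
[-60.64   6.48]
t 6.93 tcp [ 0.3861 -0.3364  0.249 ] F [0.4 0.8 0.3] T [ 0.02 -0.01 -0.01] op 0.0501 gf 0.0
```

View pics/w3c.png

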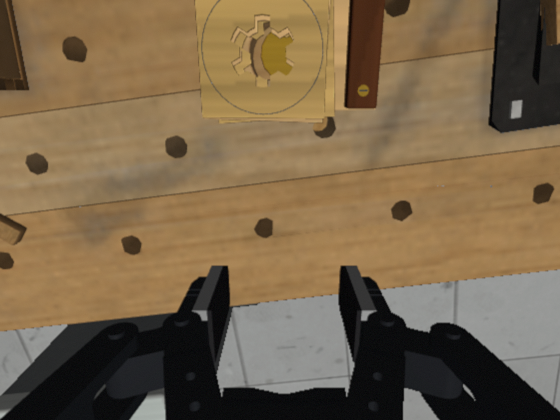

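After the first push, the plates' -x edges are nearly aligned at (200–335, 118). Next is the -y push, then a repeat of x with a firmer stop.

```bash
python3 - <<'E'
from h import *
q=quat(JY)
env.reach(J(-4,96,.16),q); env.movel(J(-4,96,.097),velocity=.12)
print(env.movel(J(-4,46,.097),velocity=.03,stop_force=12)); s=st(); print(toJ(s['tcp_pos']))
env.movel(J(-4,75,.097),velocity=.15); env.movel(J(-4,85,.16),velocity=.2)
env.reach(J(-80,0,.16),quat(-np.pi/2+JY)); env.movel(J(-80,0,.097),velocity=.12)
print(env.movel(J(-46,0,.097),velocity=.03,stop_force=12)); s=st(); print(toJ(s['tcp_pos']))
env.movel(J(-75,0,.097),velocity=.15); env.movel(J(-5,0,.25),velocity=.25); env.dwell(.2)
a=snap('wrist','w4')[0]; st()
cv2.imwrite('pics/w4c.png',cv2.resize(a[60:300,140:460],(800,600),interpolation=cv2.INTER_CUBIC))
B=(.4,.62,-.48,-.26); rects('w4',.046,.058,True,B); rects('w4',.046,.058,False,B)
E
```

```text
True
t 9.9 tcp [ 0.4998 -0.293   0.0967] F [ 0.1 -0.7  0.7] T [ 0.08 -0.11 -0.  ] op 0.0498 gf 0.2661642129532993
[-2.97 57.96]
True
t 13.14 tcp [ 0.4372 -0.343   0.0963] F [-0.2  0.5  0.2] T [ 0.   -0.01 -0.04] op 0.05 gf 0.0
[-58.61   0.29]
t 14.47 tcp [ 0.4894 -0.3501  0.2487] F [ 0.8 -0.3  1.1] T [ 0.05 -0.01  0.  ] op 0.05 gf 0.0
w4 3774 c [ 502.2 -407.8] wh [ 23.6 105.9] a 82.51 z 0.0521
w4 3104 c [ 550.9 -355.1] wh [86.8 21.9] a 82.55 z 0.0521
w4 9989 c [ 495.5 -349.8] wh [91.7 89.6] a 82.66 z 0.0542
```

View pics/w4c.png

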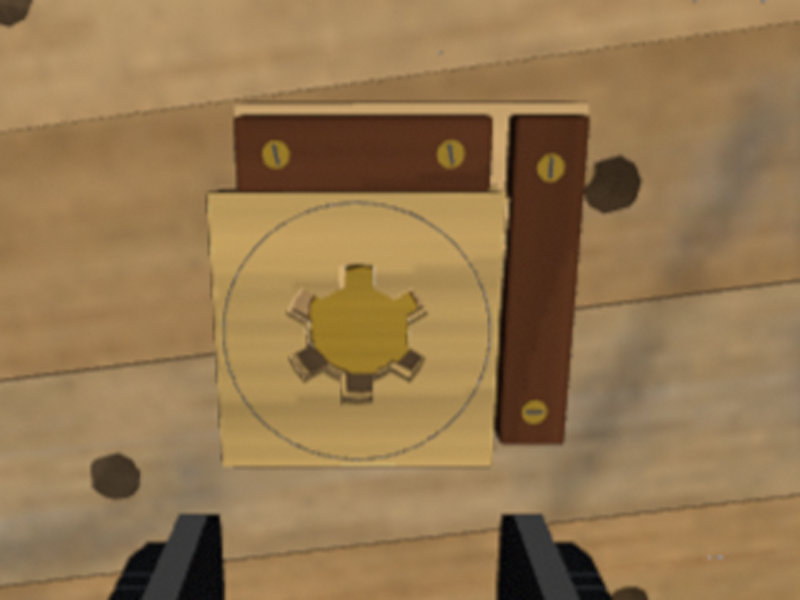

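The plates are aligned with one another and touch the +x fence. A hairline of about 1 mm seems to remain at the -y fence, near (500–510, 200–440), so I'll tap both again, slower.

```bash
python3 - <<'E'
from h import *
q=quat(JY)
env.reach(J(0,80,.15),q); env.movel(J(0,68,.097),velocity=.12)
print(env.movel(J(0,46,.097),velocity=.015,stop_force=18)); s=st(); print(toJ(s['tcp_pos']))
env.movel(J(0,75,.097),velocity=.15); env.movel(J(0,85,.16),velocity=.2)
env.reach(J(-80,0,.15),quat(-np.pi/2+JY)); env.movel(J(-66,0,.097),velocity=.12)
print(env.movel(J(-46,0,.097),velocity=.015,stop_force=18)); s=st(); print(toJ(s['tcp_pos']))
env.movel(J(-75,0,.097),velocity=.15); env.movel(J(-5,0,.25),velocity=.25); env.dwell(.2)
a=snap('wrist','w5')[0]; env.movel(J(-25,-15,.25),velocity=.25); env.dwell(.2); snap('wrist','w6')
st()
cv2.imwrite('pics/w5c.png',cv2.resize(a[60:300,140:460],(800,600),interpolation=cv2.INTER_CUBIC))
B=(.4,.62,-.48,-.26)
for f in('w5','w6'):
    rects(f,.046,.058,True,B); rects(f,.046,.058,False,B)
    P,ok,im=pts(f); m=ok&(P[...,2]<.047)&(np.hypot(P[...,0]-O[0],P[...,1]-O[1])<.03); print(m.sum(),toJ(P[m].mean(0)))
    d=(P[...,:2]-O)*1000; jx=d@ex;jy=d@ey; t=ok&(P[...,2]>.053)&(P[...,2]<.0555)&(abs(jx)<50)&(abs(jy)<50)
    print([np.round(np.percentile(w[t],[.5,99.5]),1) for w in(jx,jy)])
E
```

```text
True
t 17.21 tcp [ 0.5024 -0.294   0.0966] F [-0.3 -0.3 -0.5] T [ 0.03  0.04 -0.05] op 0.0497 gf 0.08157323178241802
[-0.3  57.38]
True
t 20.46 tcp [ 0.4376 -0.3432  0.096 ] F [-0.5 -0.7  0.1] T [-0.02 -0.   -0.  ] op 0.05 gf 0.0
[-58.17   0.14]
t 22.29 tcp [ 0.4692 -0.362   0.2499] F [-1.  -0.3  0.6] T [ 0.02 -0.05 -0.  ] op 0.0499 gf 0.0
w5 3149 c [ 551.1 -354.5] wh [85.4 22.4] a 82.58 z 0.0522
w5 3768 c [ 502.7 -407.4] wh [ 24.3 104.5] a 82.68 z 0.0521
w5 10067 c [ 495.5 -350. ] wh [91.4 89.9] a 82.49 z 0.0542
1756 [-4.83  1.59]
[array([-44.3,  47.7]), array([-46.7,  46.2])]
w6 3228 c [ 550.5 -356.8] wh [84.  22.3] a 82.57 z 0.0521
w6 3909 c [ 502.2 -408. ] wh [ 22.9 104.5] a 82.57 z 0.0521
w6 10729 c [ 495.1 -349.9] wh [91.2 90.4] a 82.74 z 0.0542
1860 [-3.9   2.58]
[array([-44.7,  47.9]), array([-46.5,  46.2])]
```

View pics/w5c.png

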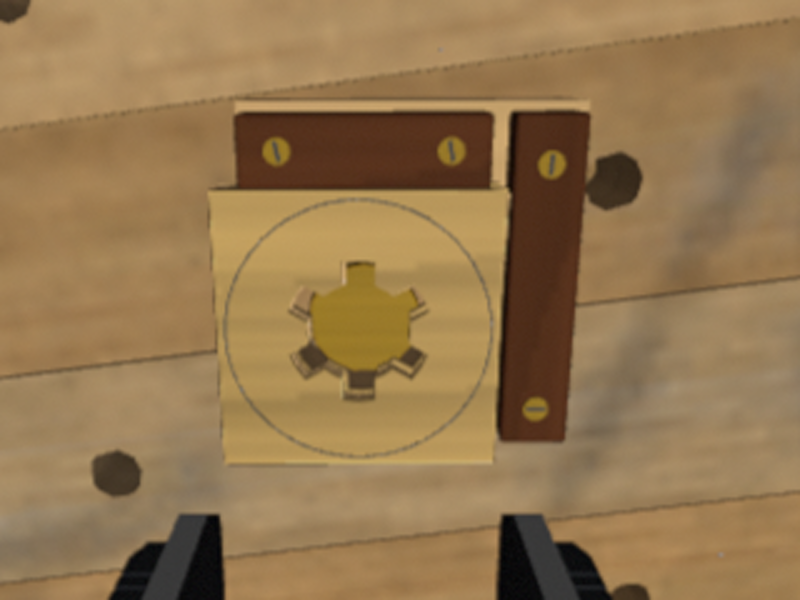

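The plates look aligned. I'll check the -y gap from directly above that edge.

```bash
python3 - <<'E'
from h import *
env.movel(J(-18,-45,.17),velocity=.2); env.dwell(.2); a=snap('wrist','w7')[0]
P,ok,im=pts('w7')
z=np.load('pics/w7.npz');R=cv2.Rodrigues(z['rvec'])[0]
for x in(-30,-10,10,30):
    q=np.array([J(x,y,.053) for y in np.arange(-50,-40,.5)]); c=q@R.T+z['tvec'].ravel(); u=c[:,0]/c[:,2]*z['fx']+z['cx'];v=c[:,1]/c[:,2]*z['fy']+z['cy']
    uu=np.round(u).astype(int);vv=np.round(v).astype(int)
    print(x,int(u[0]),int(v[0])); print(list(im[vv,uu,2])); print(list(np.round(P[vv,uu,2]*1000,0).astype(int)))
cv2.imwrite('pics/w7c.png',cv2.resize(a[40:280,120:440],(800,600),interpolation=cv2.INTER_NEAREST))
E
```

```text
-30 292 258
[np.uint8(78), np.uint8(80), np.uint8(81), np.uint8(81), np.uint8(83), np.uint8(81), np.uint8(81), np.uint8(76), np.uint8(76), np.uint8(123), np.uint8(185), np.uint8(196), np.uint8(196), np.uint8(174), np.uint8(180), np.uint8(184), np.uint8(186), np.uint8(185), np.uint8(185), np.uint8(184)]
[np.int64(52), np.int64(52), np.int64(52), np.int64(52), np.int64(53), np.int64(53), np.int64(53), np.int64(52), np.int64(53), np.int64(52), np.int64(42), np.int64(43), np.int64(43), np.int64(43), np.int64(53), np.int64(54), np.int64(54), np.int64(54), np.int64(54), np.int64(54)]
-10 292 228
[np.uint8(80), np.uint8(81), np.uint8(82), np.uint8(82), np.uint8(82), np.uint8(82), np.uint8(82), np.uint8(76), np.uint8(77), np.uint8(134), np.uint8(182), np.uint8(141), np.uint8(141), np.uint8(131), np.uint8(156), np.uint8(184), np.uint8(186), np.uint8(186), np.uint8(184), np.uint8(184)]
[np.int64(53), np.int64(53), np.int64(51), np.int64(52), np.int64(52), np.int64(52), np.int64(53), np.int64(54), np.int64(52), np.int64(51), np.int64(36), np.int64(42), np.int64(42), np.int64(47), np.int64(55), 
[... 537 characters left out ...]
48), np.int64(48), np.int64(48), np.int64(54), np.int64(53), np.int64(54), np.int64(54), np.int64(55), np.int64(55)]
30 293 159
[np.uint8(84), np.uint8(84), np.uint8(84), np.uint8(83), np.uint8(83), np.uint8(82), np.uint8(84), np.uint8(77), np.uint8(78), np.uint8(124), np.uint8(190), np.uint8(222), np.uint8(202), np.uint8(202), np.uint8(167), np.uint8(196), np.uint8(199), np.uint8(198), np.uint8(199), np.uint8(199)]
[np.int64(53), np.int64(52), np.int64(52), np.int64(51), np.int64(51), np.int64(52), np.int64(52), np.int64(52), np.int64(52), np.int64(51), np.int64(47), np.int64(48), np.int64(48), np.int64(48), np.int64(53), np.int64(54), np.int64(53), np.int64(54), np.int64(54), np.int64(55)]
```

View pics/w7c.png

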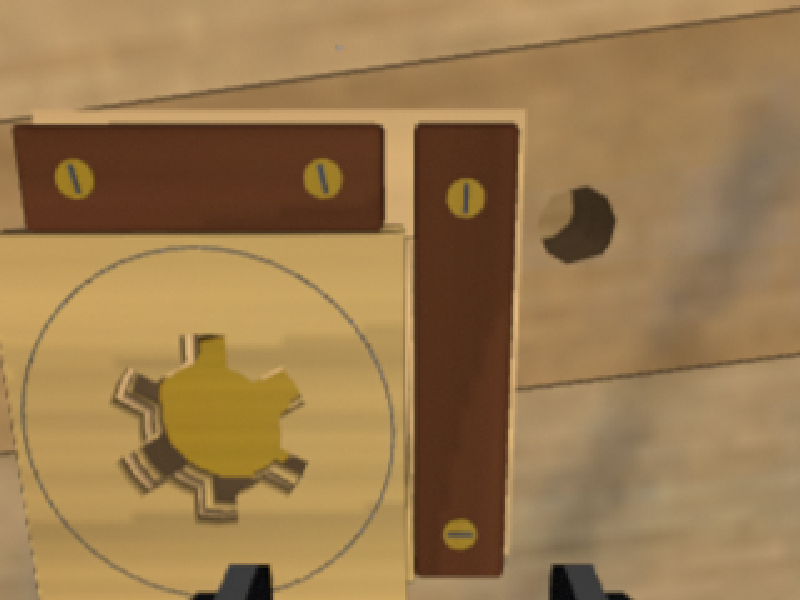

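A real stepped gap remains at the -y fence, at about x=410 in the crop. The lower plate is nearly flush and the top plate about 2 mm short, so the finger face leans. I'll push again with the tips higher, so that they bear on the upper plates.

```bash
cat >> h.py <<'E'
def profile(f):
    P,ok,im=pts(f); d=(P[...,:2]-O)*1000; jx=d@ex; jy=d@ey; z=P[...,2]*1000
    ins=ok&(abs(jx)<60)&(abs(jy)<60)
    for nm,a,b,sg in(('-y',jy,jx,-1),('+x',jx,jy,1)):
        for lo,hi in((-30,-5),(5,30)):
            m=ins&(b>lo)&(b<hi)&(sg*a>39)&(sg*a<50)&(z>33)
            g=m&(z>53.3)&(im[...,2]>150); fe=m&(z<53.3)&(z>50)&(im[...,2]<110); lw=m&(z<50)&(z>34)
            print(f,nm,(lo,hi),'plate edge',round(np.percentile((sg*a)[g],98),2),'fence',round(np.percentile((sg*a)[fe],2),2) if fe.any() else None,'lower px',lw.sum(),np.round(np.percentile(z[lw],[10,50,90]),0) if lw.any() else '')
E
python3 - <<'E'
from h import *
q=quat(JY)
def push(far,mid,end):
    for z in(.112,.118):
        env.movel(np.r_[mid[:2],z],velocity=.12)
        r=env.movel(np.r_[end[:2],z],velocity=.02,stop_force=12); s=env.get_state(); print(z,r,toJ(s['tcp_pos']))
    env.movel(np.r_[far[:2],.118],velocity=.15)
profile('w7')
env.movel(J(0,60,.18),velocity=.3)
env.reach(J(0,76,.14),q); push(J(0,76,0),J(0,64,0),J(0,50,0))
env.movel(J(0,76,.15),velocity=.2)
env.reach(J(-78,0,.14),quat(-np.pi/2+JY)); push(J(-72,0,0),J(-64,0,0),J(-50,0,0))
env.movel(J(-18,-45,.17),velocity=.2); env.dwell(.2); a=snap('wrist','w8')[0]; profile('w8'); st()
cv2.imwrite('pics/w8c.png',cv2.resize(a[40:280,120:440],(800,600),interpolation=cv2.INTER_NEAREST))
E
```

```text
w7 -y (-30, -5) plate edge 43.11 fence 45.42 lower px 112 [36. 42. 48.]
w7 -y (5, 30) plate edge 43.22 fence 45.96 lower px 121 [36. 48. 49.]
w7 +x (-30, -5) plate edge 44.15 fence 44.85 lower px 0 
w7 +x (5, 30) plate edge 44.18 fence 44.8 lower px 2 [50. 50. 50.]
0.112 True [-0.63 56.02]
0.118 True [-5.000e-02  5.522e+01]
0.112 True [-56.66  -0.06]
0.118 True [-56.1    0.13]
w8 -y (-30, -5) plate edge 44.87 fence 45.44 lower px 2 [50. 50. 50.]
w8 -y (5, 30) plate edge 44.84 fence 45.39 lower px 2 [50. 50. 50.]
w8 +x (-30, -5) plate edge 44.32 fence 44.93 lower px 5 [50. 50. 50.]
w8 +x (5, 30) plate edge 44.36 fence 44.7 lower px 4 [49. 49. 50.]
t 31.03 tcp [ 0.4708 -0.3923  0.1691] F [-0.3 -0.1  0.5] T [-0.05 -0.02 -0.03] op 0.05 gf 0.0
```

View pics/w8c.png

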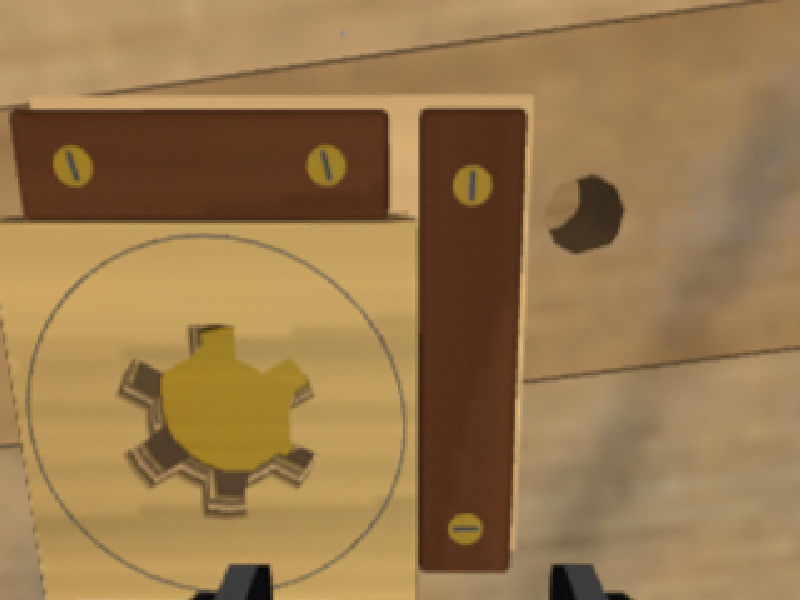

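Both edges are now flush (residual gap about 0.3 mm), and the slot walls line up. Next is the hub.

```bash
python3 - <<'E'
from h import *
env.movel(J(-18,-20,.27),velocity=.3)
env.reach([.49,.355,.27],quat(-np.pi/2)); env.dwell(.2); a=snap('wrist','h1')[0]
env.movel([.47,.33,.25],velocity=.2); env.dwell(.2); b=snap('wrist','h2')[0]; st()
C=np.array([.507,.355])
for f in('h1','h2'):
    P,ok,im=pts(f); r=np.hypot(P[...,0]-C[0],P[...,1]-C[1])
    t=ok&(r<.05)&(P[...,2]>.070)&(P[...,2]<.085); fl=ok&(r<.05)&(P[...,2]>.029)&(P[...,2]<.037)
    v,u=np.nonzero(t); print(f,t.sum(),'pix',u.mean(),v.mean(),'z',np.median(P[t][:,2]))
    q=(P[t][:,:2]*1000).astype(np.float32); print('stem',cv2.minAreaRect(q),cv2.minEnclosingCircle(q))
    q=(P[fl][:,:2]*1000).astype(np.float32); print('fl',fl.sum(),cv2.minEnclosingCircle(q)); h=cv2.convexHull(q)[:,0]; ap=cv2.approxPolyN(h,6,ensure_convex=True)[0] if hasattr(cv2,'approxPolyN') else None; print(np.round(ap,1).tolist())
    v,u=int(v.mean()),int(u.mean()); 
    cv2.imwrite(f'pics/{f}c.png',cv2.resize(im[max(0,v-60):v+80,max(0,u-60):u+60],(400,467),interpolation=cv2.INTER_CUBIC)); print(u-60,v-60)
x=[cv2.imread(f'pics/{f}c.png') for f in('h1','h2')]; cv2.imwrite('pics/hh.png',np.hstack(x))
E
```

```text
t 34.92 tcp [0.4705 0.3308 0.2506] F [-0.5 -0.1 -0.5] T [-0.03  0.01  0.01] op 0.0501 gf 0.0
h1 793 pix 285.24716267339215 177.65195460277428 z 0.07806916104689265
stem ((511.0018615722656, 353.1866149902344), (25.818225860595703, 20.120895385742188), 32.674556732177734) ((510.92816162109375, 352.9971618652344), 13.075872421264648)
fl 2130 ((510.83001708984375, 353.17132568359375), 31.103219985961914)
[[537.2000122070312, 369.70001220703125], [509.20001220703125, 384.3999938964844], [483.0, 367.29998779296875], [484.29998779296875, 336.1000061035156], [512.4000244140625, 322.1000061035156], [538.7000122070312, 338.8999938964844]]
225 117
h2 966 pix 252.7743271221532 156.7008281573499 z 0.07811485037371613
stem ((510.7919616699219, 352.9294738769531), (25.97798728942871, 20.08405113220215), 32.5455207824707) ((510.7734680175781, 353.118408203125), 13.092411994934082)
fl 2585 ((510.87054443359375, 353.2021789550781), 31.058975219726562)
[[537.0999755859375, 370.0], [508.8999938964844, 384.3999938964844], [483.29998779296875, 367.79998779296875], [483.8999938964844, 336.5], [512.2999877929688, 321.8999938964844], [538.5, 338.70001220703125]]
192 96
```

View pics/hh.png

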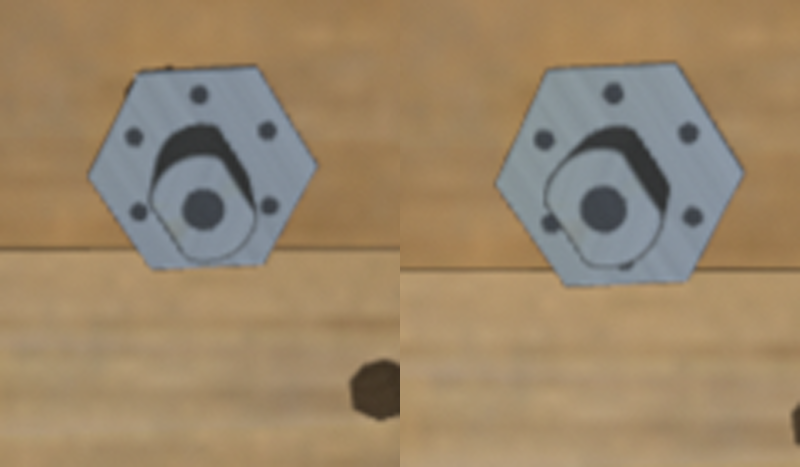

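Two wrist views agree: the hub is at (510.9, 353.1) mm, yaw 32.6°, top at 78 mm, and the stem centre is at about (203,208) and (603,208) in the crops. Now grip and carry.

```bash
python3 - <<'E'
from h import *
H=np.array([.5109,.3531]); y=np.radians(32.6-90)
env.grip(.055)
env.reach(np.r_[H,.18],quat(y)); env.movel(np.r_[H,.113],velocity=.1)
env.grip(0.0,f_grip=100); s=st(); g=s['tcp_pos'][2]
np.save('g.npy',s['tcp_pos'])
env.movel(np.r_[H,.30],velocity=.25); st()
for d in(-90,-30):
    print(d,np.round(kin.inverse_kinematics(J(0,0,.2),quat(JY+np.radians(d))),2))
E
```

```text
t 36.92 tcp [0.5113 0.3535 0.1138] F [-0.4 -0.5  4.5] T [-0.16  0.03 -0.04] op 0.019 gf 98.0759596824646
t 37.82 tcp [0.5102 0.3522 0.2981] F [-1.4 -1.4 -2.8] T [ 0.01 -0.01  0.04] op 0.0191 gf 97.54463195800781
-90 [ 0.54  0.48 -0.03  1.81  0.02  0.85 -1.2 ]
-30 [ 0.69  0.49 -0.24  1.8   0.15  0.86 -0.26]
```

```bash
python3 - <<'E'
from h import *
q=quat(JY-np.pi/2)
env.reach(J(.5,-.2,.26),q); env.movel(J(.5,-.2,.182),velocity=.15); env.dwell(.4); s=st(); print(toJ(s['tcp_pos']))
a=snap('wrist','i1')[0]
P,ok,im=pts('i1'); d=(P[...,:2]-O)*1000; zt=s['tcp_pos'][2]-.1138+.033
m=ok&(abs(P[...,2]-zt)<.003)&(np.hypot(d[...,0],d[...,1])<40)
p=(np.stack([d[m]@ex,d[m]@ey],-1)).astype(np.float32); print(m.sum(),p.min(0),p.max(0)); h=cv2.convexHull(p)[:,0]; print(cv2.minEnclosingCircle(p),np.round(cv2.approxPolyDP(h,2.0,True)[:,0],1).tolist())
cv2.imwrite('pics/i1c.png',cv2.resize(a,(800,600)))
E
```

```text
t 41.38 tcp [ 0.4959 -0.3513  0.1825] F [ 0.4  0.4 -1.5] T [0.02 0.06 0.03] op 0.0191 gf 97.55158424377441
[ 0.67 -0.27]
4178 [ -3.9250777 -27.35017  ] [31.59799 26.8195 ]
((6.047909736633301, -0.2570838928222656), 28.786476135253906) [[16.0, 26.700000762939453], [-3.9000000953674316, 26.600000381469727], [-3.9000000953674316, -27.299999237060547], [16.5, -26.700000762939453], [30.899999618530273, -2.0]]
```

View pics/i1c.png

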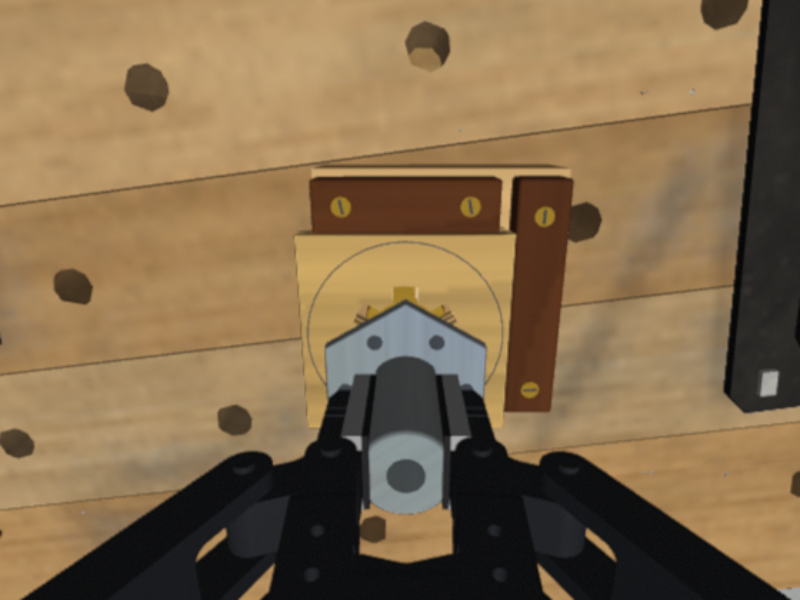

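The view shows the hub's corner over the +x slot, with the flange centred to within 0.3 mm. Insert.

```bash
python3 - <<'E'
from h import *
print(env.movel(J(.3,0,.151),velocity=.03,stop_force=8)); s=st(); print(toJ(s['tcp_pos']))
if s['tcp_pos'][2]<.153:
    print(env.movel(J(.3,0,.1395),velocity=.015,stop_force=22)); env.dwell(.3); s=st(); print(toJ(s['tcp_pos']))
E
```

```text
False
t 42.62 tcp [ 0.4957 -0.351   0.1512] F [-0.6  0.5 -2.1] T [0.   0.08 0.06] op 0.0186 gf 97.55247116088867
[ 0.42 -0.08]
False
t 43.83 tcp [ 0.4958 -0.351   0.1408] F [-4.2  2.6 11.8] T [0.68 0.94 0.05] op 0.019 gf 100.1289439201355
[ 0.49 -0.05]
```

```bash
python3 - <<'E'
from h import *
print(env.movel(J(.3,0,.1375),velocity=.015,stop_force=30)); env.dwell(.3); st()
env.dwell(.5); s=st(); print(toJ(s['tcp_pos']))
snap('wrist','f1'); b=snap('side','f2')[0]
P,ok,im=pts('f1'); d=(P[...,:2]-O)*1000; jx=d@ex; jy=d@ey; fl=ok&(np.hypot(jx-12,jy)<12)&(jx>15); pl=ok&(jx>32)&(jx<42)&(abs(jy)<25)
print('flange z',np.median(P[fl][:,2]),'plate z',np.median(P[pl][:,2])); profile('f1')
cv2.imwrite('pics/f2c.png',cv2.resize(b[270:400,230:360],(600,600),interpolation=cv2.INTER_CUBIC))
E
```

```text
True
t 44.34 tcp [ 0.4958 -0.351   0.141 ] F [-1.2  0.9  6.6] T [0.12 0.28 0.05] op 0.0189 gf 99.03281807899475
t 44.84 tcp [ 0.4958 -0.351   0.141 ] F [-0.6  1.1  7.4] T [0.22 0.31 0.01] op 0.0185 gf 99.03411269187927
[ 0.48 -0.06]
flange z 0.14241544318068416 plate z 0.05424273098059401
f1 -y (-30, -5) plate edge 44.59 fence 45.8 lower px 0 
f1 -y (5, 30) plate edge 44.68 fence 45.85 lower px 0 
f1 +x (-30, -5) plate edge 44.4 fence 44.82 lower px 1 [50. 50. 50.]
f1 +x (5, 30) plate edge 44.4 fence 44.8 lower px 4 [50. 50. 50.]
```

```bash
python3 - <<'E'
from h import *
env.movel(J(.3,0,.1385),velocity=.01); env.dwell(.5); s=st(); print(toJ(s['tcp_pos']))
snap('wrist','f3')
P,ok,im=pts('f3'); d=(P[...,:2]-O)*1000; jx=d@ex; jy=d@ey; fl=ok&(jx>17)&(jx<26)&(abs(jy)<6)&(P[...,2]<.08)
print('flange z',fl.sum(),np.percentile(P[fl][:,2],[10,50,90])); env.dwell(.8); st()
E
```

```text
t 45.76 tcp [ 0.4959 -0.3511  0.1408] F [-6.1  4.9 19.9] T [0.9  1.41 0.02] op 0.019 gf 101.26895070075989
[ 0.6  -0.12]
flange z 462 [0.05949702 0.06024541 0.06104611]
t 46.61 tcp [ 0.4959 -0.3511  0.1408] F [-6.5  4.8 20.6] T [0.91 1.41 0.02] op 0.0189 gf 101.26949071884155
```

```bash
python3 -c "
from h import *
print(job.job_done())"
```

```text
the job is handed in; nothing more can be done
None
```

I handed the job in with the three plates flush against both fences (within about 0.3 mm in the last check before the hub went in) and the hub fully home. Its flange top measures 60 mm above the bench, as it should, and the gripper is still holding the stem and pressing down with about 20 N.

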